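Unlock the document box and hold its lid at 60 degrees

ROBOT

A 6-joint arm with a two-finger parallel gripper is mounted at the origin on the work surface. World frame = base frame: x ahead of the robot, y to its left, z up, the work surface at z = 0. Lengths are in m, angles in degrees, forces in N, time in s.
With the tool pointing down it reaches from about 0.4 to 0.825 m from the base axis. Payload 7 kg.
Tool frame: the origin (TCP) lies midway between the tips of the shut fingers; the grasp point (between the pads) lies 19 mm behind it; z points along the fingers, y is the line along which they close (so a half turn about z gives the same grasp; the last joint's range is limited). The gripper opens to 88 mm and grips with 3 to 60 N. Pads are 19 mm wide; open, the fingers measure 130 mm over their backs; the gripper's body (78 mm by 193 mm) begins 47 mm behind the grasp point.
Start: joints at [83.428, 20.546, 0.682, 0, -70.136, -16.507], TCP at [0.265, 0.621, 0.227] pointing down, gripper open.
Joint ranges: [-176.03, 176.03], [-82.01, 121.73], [-58.28, 71.71], [-173.87, 95.51], [-174.79, -0.11], [-173.66, 173.66]. Speed limits (degrees/s): [136.94, 136.94, 172.46, 180, 180, 180].

INTERFACE

Orientations are given as a 3x3 rotation matrix whose columns are the frame's x, y, z axes.
In Python, from bench import env gives the robot as it stands. The module is installed in compiled form; this text tells all that it offers.
- The arm moves only by the tool arm_command, never from a script. Its argument "deltas" is a list of rows, each an object with "grip": the opening, from 0 (shut) to 1 (fully open); "dp": the shift along the tool's x, y, z in mm, a list of three; "spin": the turn about the tool's z in degrees. A call has 1 to 5 rows; each row shifts and turns the commanded pose from where the row before left it, along the tool's axes as they then stand; what a row does not reach is not made up. A row lasts 1/10 s, in which the tool goes at most 50 mm and 8.59 degrees, less where a joint would pass 70% of its speed; a pose out of reach is approached as far as the arm can. A call is refused whole if a number of a shift passes 50 or a number of a turn 8.59, either way. A call with a gripper value outside its range is refused whole. The fingers move at their own pace and stop on an object; "grip_force" is the grip in N (left out, the last holds). Time passes only in rows, so rows that do not move let the fingers close. It gives the time, the measured TCP pose, the force, the opening and the grip force at its end, in the units of the state.
- env.read_state(): the state, without advancing time (a new reading comes with each control period).
- env.read_camera(name): name is "scene" or "top"; returns (picture, depth): 384x512x3 uint8, red, green, blue; 384x512 float32, m along the optical axis (not along the pixel's ray), 0 where there is no reading.
- env.calibration(name): a dict with "fx", "fy", "cx", "cy" (pixels), "T" (4x4, takes a point from camera to world coordinates). Camera axes: x right, y up, looking along -z (the intrinsics and any distortion apply to the point x, -y, -z); pixel columns grow to the right and rows downward; lengths in m; the calibration is good to about 2 mm. A picture is of the moment at which its call begins. calibration takes no time and is no camera call.
- env.finish_job(): hands the job in; it is judged then, once.
The state is a dict: "time_s": time; "qpos": joint angles; "dq": joint speeds; "effort": joint torques, N m; "tool_pos": TCP position; "eef_rot": TCP orientation; "contact_force": force on the tool from outside, world axes, zero at the start; "wrist_torque": the same for the moment, N m; "finger_gap": finger opening in m; "grasp_force": force on a finger pad.
Only numpy, scipy, OpenCV 4.12 (cv2) and the standard library are available. Lean on these libraries where they do the work, as an engineer would, in place of code of your own. Each camera call takes 0.05 s, during which the arm holds its last target. There are 200 camera calls.

TASK

Take the key from the desk caddy, push it fully home into the lock on the lid of the steel document box and turn it a quarter turn clockwise. Leave the key in the lock, take the lid by its bar handle, raise it to 60 degrees and finish while still holding it steady there, because it has no stay and would fall shut while I reach in for the papers. Leave the mug, the books and the potted plant where they are.

Things in the scene. Friction and masses are not known exactly. Their poses are not given: they have to be found in the camera images.
- box: Grey steel document box screwed to the desk (fixed): 230 mm deep (x) by 320 mm wide (y), 113 mm tall to the lock's face plate with the lid shut. Origin: centre of its underside. Its x points to the hinge side, away from the robot, its y to the robot's left, z up; front (-x) faces the robot.
- lid_angle (a joint): Angle of the box's lid, rad: 0 shut, grows as raised, 1.047 = 60 degrees, limit 1.85. Lid: flat grey steel pan 236 x 326 mm, top 110 mm above the desk when shut, 0.7 to 1.3 kg with its fittings, hinged at the rear along the box's y. No spring, no stay: below about 1.5 rad it falls shut when let go. While locked, a cam under the lid keeps it shut.
- lid_hinge (a point): Middle of the lid's hinge axis: in the box's frame at x +115 mm, y 0, z 80 mm. Axis along the box's y.
- handle: Steel bar handle on the lid: round bar 12 mm thick, 100 mm long along y, on end legs, bar axis 42 mm above the lid. Origin: middle of the bar; axes are the lid's (z square to the lid, x to the hinge). Shut, it is at box x -85, y 0, z 152 mm: 200 mm before the hinge axis, 72 above. Lid's edge is 33 mm before the bar. Pinch it from above, fingers across x; it pivots between the pads.
- keyhole (a point): Centre of the keyhole's mouth in the steel face plate (42 x 42 mm, 3 mm proud of the lid), near the lid's front right corner: shut, at box x -85, y -115, z 113 mm. Axes as the lid's. A straight slot 14 mm long in x, 7 mm wide in y, mouth bevelled 3 mm all round; the key goes in straight down (-z), its width along x. The slot itself does not turn; the part inside does.
- lock (a joint): Turn of the lock's inner part, rad: 0 locked (key goes in), grows clockwise seen from above to its stop at 1.571, unlocked. Turned only by a key that is fully home; play between key and lock up to 0.2 rad, so turn the key about that much further. Needs about 0.05 N m, stays where left. Lid is free from about 1.1 rad. Once turned, the key is trapped in the lock with 2 mm of up and down play.
- key: Key, 53 mm long, 35 g, upright in the caddy's slot, head up. Origin: the tip, its lowest point; z up. From tip: steel bit 12 (x) by 5 (y) mm, 10 high, lowest 3 mm only 9.5 x 3; 5 mm round stem; collar 18 mm across at 20 to 23 mm; flat black head 26 (x) by 9 (y) mm at 23 to 53 mm, to grip across y. Either way round fits. Fully home the collar rests on the face plate, the tip 20 mm below the mouth.
- caddy: Brown wooden desk caddy, 90 x 150 x 45 mm, fixed. Origin: centre of its underside. The key's slot (14 mm along caddy x, 7 mm along y, 24 mm deep) lies at caddy x 0, y -25 mm; the key's collar rests on the caddy's top, so its tip is 25 mm above the desk. A tray with eraser and coins is at +y.
- mug: White mug, 80 mm across, 90 mm tall, left of the box; leave it alone. Origin: centre of its underside.
- books: Two books in a stack, 153 x 213 x 44 mm, one body, left of the box; leave it alone. Origin: centre of its underside.
- planter: Steel plant pot 84 mm across and 70 mm tall with thin green fronds up to 140 mm, at the right rear; leave it alone. Origin: centre of its underside.

How it is judged (in metres and radians):
On the way, in this order (a step that is already met when the one before it is completed fails the run):
1. the key is fully home in the lock (z of key in the frame of keyhole below -0.0175 m and x of key in the frame of keyhole between -0.004 and 0.004 m and y of key in the frame of keyhole between -0.004 and 0.004 m), for 0.2 s.
2. the key has turned the lock clockwise to unlocked (value of joint lock above 1.2 rad), for 0.2 s.
At the end, for the whole second after the job is handed in: The lid is held at 60 degrees, 6 degrees either way, at rest (under 0.05 rad/s), with the fingers on its bar handle (over 1 N) and nothing else carrying it; the lock is turned to unlocked (over 1.1 rad) and the key is still in the keyhole (tip at least 14 mm below the mouth) (value of joint lid_angle between 0.942 and 1.152 rad and velocity of joint lid_angle between -0.05 and 0.05 rad/s and contact force between the fingers and handle above 1 N and value of joint lock above 1.1 rad and z of key in the frame of keyhole below -0.014 m and x of key in the frame of keyhole between -0.006 and 0.006 m and y of key in the frame of keyhole between -0.006 and 0.006 m and contact force between box and mug below 0.1 N and contact force between box and books below 0.1 N and contact force between box and planter below 0.1 N); the arm keeps its last pose, push and grip.
It fails at once if the mug was moved (distance of mug from where it was at the start of the episode above 0.03 m).
It fails at once if the books were moved (distance of books from where it was at the start of the episode above 0.03 m).
It fails at once if the potted plant was moved (distance of planter from where it was at the start of the episode above 0.03 m).
It also fails if it takes over 72 s, if anything falls off the work surface, if the arm or the gripper's body presses on something with over 40 N, if the wrist force passes 120 N, or if a joint passes its speed limit or range.

## Working session

There is one attempt and no reset: what is moved stays moved. The work goes in short steps, Python scripts to look and compute and a tool call to move; the robot and the scene stay as the last step left them, time stands still between calls to the robot, and variables do not carry over. Pictures are saved under pics/ and viewed, at most 10 in all, crops included, and the job is handed in when it is done.

Besides the shell and the picture viewer there is one more tool, called after "Call:" as a command line: name --argument value ..., lists and objects as JSON in quotes. arm_command: Moves the arm, as the interface text tells. Its arguments: {"type":"object","properties":{"deltas":{"type":"array","items":{"type":"object","properties":{"grip":{"type":"number"},"dp":{"type":"array","items":{"type":"number"}},"spin":{"type":"number"}}}},"grip_force":{"type":"number"}},"required":["deltas"]}

```bash
mkdir -p pics; cat > h.py <<'E'
import numpy as np, cv2
from bench import env
def cloud(name):
    im,d=env.read_camera(name); c=env.calibration(name)
    v,u=np.mgrid[0:384,0:512]
    X=(u-c['cx'])/c['fx']*d; Y=-(v-c['cy'])/c['fy']*d
    P=np.stack([X,Y,-d,np.ones_like(d)],-1)@np.array(c['T']).T
    return im,d,P[...,:3]
def ray(name,u,v,z):
    c=env.calibration(name);T=np.array(c['T'])
    r=T[:3,:3]@np.array([(u-c['cx'])/c['fx'],-(v-c['cy'])/c['fy'],-1])
    o=T[:3,3]; return o+r*(z-o[2])/r[2]
E
python3 - <<'E'
from h import *
for n in('scene','top'):
    im,d,P=cloud(n); cv2.imwrite(f'pics/{n}0.png',im[...,::-1]); c=env.calibration(n); print(n,{k:c[k] for k in c if k!='T'},np.round(c['T'],3).tolist())
    np.savez(f'{n}0.npz',im=im,d=d,P=P)
s=env.read_state();print({k:np.round(v,3).tolist() for k,v in s.items()})
E
```

```text
scene {'fx': 449.23526835220855, 'fy': 449.23526835220855, 'cx': 260.07834369828487, 'cy': 189.5269857294178} [[0.87, -0.405, 0.28, 0.897], [0.493, 0.73, -0.473, -0.559], [-0.013, 0.55, 0.835, 1.216], [0.0, 0.0, 0.0, 1.0]]
top {'fx': 448.9287313581154, 'fy': 448.9287313581154, 'cx': 255.9632130912101, 'cy': 198.8567031892434} [[0.025, 0.989, -0.147, 0.293], [-1.0, 0.023, -0.013, 0.057], [-0.009, 0.147, 0.989, 1.581], [0.0, 0.0, 0.0, 1.0]]
{'time_s': 0.1, 'qpos': [83.428, 20.587, 0.642, -0.018, -70.135, -16.507], 'dq': [0.001, -0.034, 0.203, 0.064, 0.005, 0.103], 'effort': [-0.001, -58.416, 29.375, 7.016, 0.01, -0.0], 'tool_pos': [0.264, 0.621, 0.226], 'eef_rot': [[0.92, -0.392, -0.0], [-0.392, -0.92, -0.001], [0.0, 0.001, -1.0]], 'contact_force': [-0.436, 0.325, -0.177], 'wrist_torque': [-0.024, 0.016, 0.036], 'grasp_force': 0.0, 'finger_gap': 0.088}
```

View pics/scene0.png

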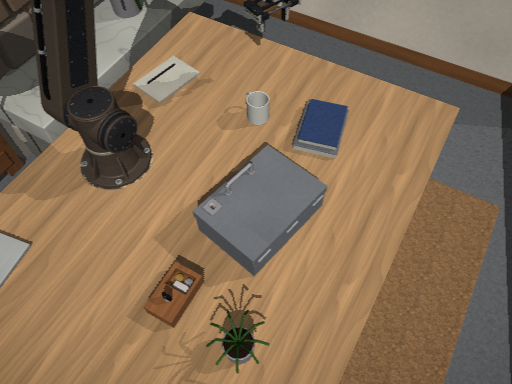

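View pics/top0.png

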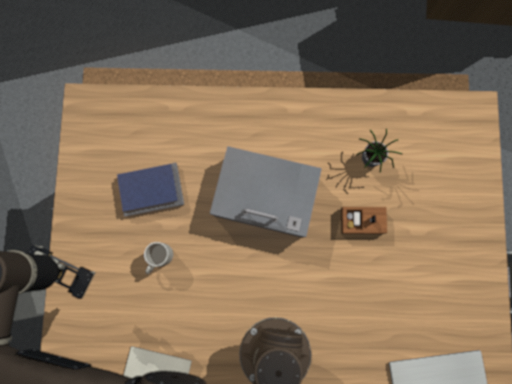

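The scene view shows the box at the centre, with the face plate at (212,207) and the handle at (240,178); the caddy is at (176,291) with the key's head near (167,295). The top view shows the plate at (294,223), the handle at (257,215) and the caddy at (364,222).

```bash
python3 - <<'E'
from h import *
for n in('scene','top'):
    z=np.load(f'{n}0.npz');im,d,P=z['im'],z['d'],z['P']
    print(n,'desk z',np.median(P[(P[...,2]>-.03)&(P[...,2]<.02)][:,2]))
    box=(slice(130,285),slice(180,340)) if n=='scene' else (slice(140,245),slice(200,325))
    Q=P[box].reshape(-1,3)
    L=Q[(abs(Q[:,2]-.110)<.008)]
    r=cv2.minAreaRect(L[:,:2].astype(np.float32)*1000); print('lid',r,np.median(L[:,2]))
    H=Q[(Q[:,2]>.135)&(Q[:,2]<.18)]; print('handle',len(H),H.mean(0),cv2.minAreaRect(H[:,:2].astype(np.float32)*1000))
    cs=(slice(250,330),slice(140,210)) if n=='scene' else (slice(200,245),slice(333,392))
    Q=P[cs].reshape(-1,3); C=Q[abs(Q[:,2]-.045)<.007]; print('caddy',len(C),cv2.minAreaRect(C[:,:2].astype(np.float32)*1000),np.median(C[:,2]))
    K=Q[(Q[:,2]>.06)&(Q[:,2]<.1)];print('key',len(K),K.mean(0) if len(K) else '',K[:,2].max() if len(K) else '', cv2.minAreaRect(K[:,:2].astype(np.float32)*1000) if len(K) else '')
S=cv2.imread('pics/scene0.png');T=cv2.imread('pics/top0.png')
a=cv2.resize(S[245:335,135:225],None,fx=4,fy=4,interpolation=cv2.INTER_CUBIC)
b=cv2.resize(T[190:250,330:390],(360,360),interpolation=cv2.INTER_CUBIC)
c=cv2.resize(T[195:240,230:320],(400,200),interpolation=cv2.INTER_CUBIC);e=cv2.resize(S[155:225,190:260],(200,200),interpolation=cv2.INTER_CUBIC)
o=np.zeros((570,760,3),np.uint8);o[:360,:360]=a;o[:360,380:740]=b;o[365:565,:400]=c;o[365:565,420:620]=e
cv2.imwrite('pics/crop0.png',o)
E
```

```text
scene desk z -0.00048417489182261964
lid ((543.0582275390625, 44.01786804199219), (329.1929626464844, 239.2982635498047), 77.71288299560547) 0.10934934934459883
handle 155 [0.46069254 0.05665649 0.15344706] ((461.1024169921875, 60.8350830078125), (112.1787109375, 13.167840003967285), 77.44420623779297)
caddy 1329 ((460.2333679199219, -297.7598571777344), (92.98153686523438, 151.44271850585938), 1.0216090679168701) 0.04425024307933634
key 44 [ 0.46294914 -0.32392541  0.07398363] 0.08200032219058095 ((461.72625732421875, -323.23455810546875), (25.032690048217773, 8.832191467285156), 3.150144338607788)
top desk z 0.0010646548189576777
lid ((542.2232666015625, 46.968902587890625), (326.9933776855469, 237.7986602783203), 77.60230255126953) 0.11085548164280823
handle 125 [0.45824844 0.06443475 0.1568029 ] ((458.7110900878906, 64.0347671508789), (108.8445816040039, 12.290916442871094), 78.22591400146484)
caddy 823 ((460.229248046875, -294.65997314453125), (90.55207824707031, 152.78472900390625), 1.150203824043274) 0.045268932426253405
key 30 [ 0.45875023 -0.3179281   0.07455759] 0.08528104704797257 ((459.0696716308594, -319.4258117675781), (10.475687026977539, 24.036771774291992), 88.42453002929688)
```

View pics/crop0.png

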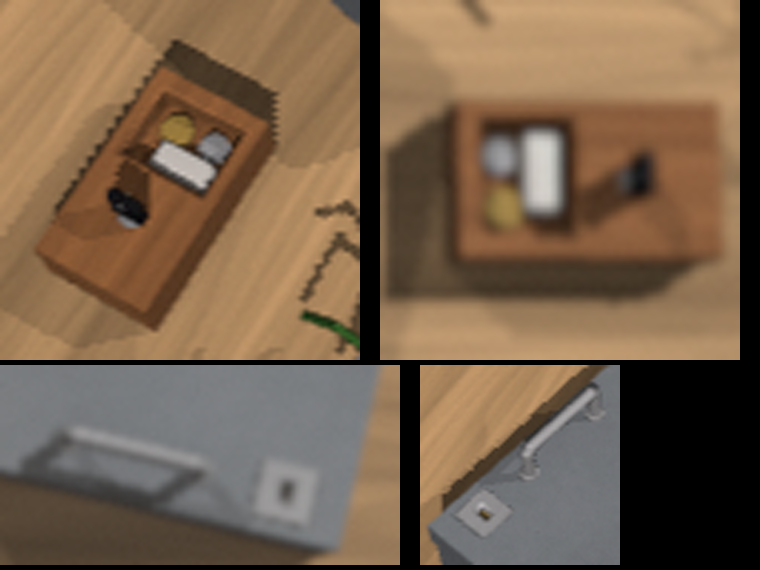

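The crops show the key standing upright in the caddy slot and the plate's slot lying along the box's x. The lid, handle, caddy and key agree between the two views and with the given sizes. Next I refine the keyhole and plan the moves.

```bash
cat >> h.py <<'E'
def plan(x,y,z,yaw,step=45):
    """tool down: one call's worth of numbers: total shift in tool axes, spin needed"""
    s=env.read_state(); R=np.array(s['eef_rot']);p=np.array(s['tool_pos'])*1000
    cy=np.degrees(np.arctan2(R[1,0],R[0,0])); d=np.array([x,y,z])-p
    print('at',np.round(p,1),'yaw',round(cy,2),'t',s['time_s'],'j',np.round(s['qpos'],0),'F',np.round(s['contact_force'],1),'gap',round(s['finger_gap']*1000,1))
    sp=-((yaw-cy+180)%360-180)
    a=np.radians(yaw);R2=np.array([[np.cos(a),np.sin(a),0],[np.sin(a),-np.cos(a),0],[0,0,-1]])
    print('  tool shift now',np.round(R.T@d,1),'after spin',np.round(R2.T@d,1),'spin',round(sp,1))
E
python3 - <<'E'
from h import *
for n,(u0,v0,u1,v1) in dict(scene=(198,194,226,220),top=(282,212,306,234)).items():
    z=np.load(f'{n}0.npz');im,P=z['im'],z['P']
    g=im[v0:v1,u0:u1].mean(-1); med=np.median(g)
    t,m=cv2.threshold(g.astype(np.uint8),0,255,cv2.THRESH_OTSU); 
    cs,_=cv2.findContours(m,cv2.RETR_EXTERNAL,cv2.CHAIN_APPROX_NONE);c=max(cs,key=cv2.contourArea)
    pts=np.array([ray(n,a+u0,b+v0,.113)[:2]*1000 for a,b in c[:,0]],np.float32)
    print(n,t,cv2.contourArea(c),cv2.minAreaRect(pts))
    b=np.array(P[v0:v1,u0:u1].reshape(-1,3)); 
    # dark slot
    mm=np.zeros_like(m);cv2.drawContours(mm,[c],-1,255,-1);dark=(cv2.erode(mm,np.ones((5,5)))>0)&(g<t-10)
    v,u=np.nonzero(dark);print(' slot',len(u),ray(n,u.mean()+u0,v.mean()+v0,.110) if len(u) else '')
z=np.load('scene0.npz');P=z['P'];Q=P[250:330,140:210].reshape(-1,3)
b=Q[(Q[:,1]>-.29)&(Q[:,2]>.02)&(abs(Q[:,0]-.46)<.04)&(Q[:,1]<-.23)];print('tray max z',np.percentile(b[:,2],[90,99,100]))
print('from plan A: 300,200'); plan(450,200,227,-23.1); plan(461,-321,150,1)
E
```

```text
scene 90.0 584.0 ((433.8795166015625, -53.20970916748047), (77.63668823242188, 85.91947174072266), 31.980466842651367)
 slot 5 [ 0.43456753 -0.05316298  0.11      ]
top 110.0 449.5 ((435.73492431640625, -48.35232925415039), (69.31707763671875, 75.61384582519531), 0.9358231425285339)
 slot 6 [ 0.43469998 -0.05065305  0.11      ]
tray max z [0.04526283 0.04892871 0.05099784]
from plan A: 300,200
at [264.4 620.6 225.7] yaw -23.08 t 0.1 j [ 83.  21.   1.  -0. -70. -17.] F [-0.4  0.3 -0.2] gap 87.7
  tool shift now [335.6 314.2  -0.8] after spin [335.7 314.1  -1.3] spin 0.0
at [264.4 620.6 225.7] yaw -23.08 t 0.1 j [ 83.  21.   1.  -0. -70. -17.] F [-0.4  0.3 -0.2] gap 87.7
  tool shift now [550.  789.   76.9] after spin [180.1 944.9  75.7] spin -24.1
```

Call:
arm_command --deltas '[{"dp": [33,31,0],"grip": 0.35},{"dp": [33,31,0],"grip": 0.35},{"dp": [33,31,0],"grip": 0.35},{"dp": [33,31,0],"grip": 0.35},{"dp": [33,31,0],"grip": 0.35}]' --grip_force 20

```text
$.deltas[0]: bad value
```

Call:
arm_command --deltas '[{"dp": [33,31,0],"grip": 0.35},{"dp": [33,31,0],"grip": 0.35},{"dp": [33,31,0],"grip": 0.35},{"dp": [33,31,0],"grip": 0.35},{"dp": [33,31,0],"grip": 0.35}]'

```text
$.deltas[0]: bad value
```

Call:
arm_command --deltas '[{"dp": [0,0,0],"spin": -8,"grip": 0.35},{"dp": [0,0,0],"spin": -8,"grip": 0.35},{"dp": [0,0,0],"spin": -8,"grip": 0.35},{"dp": [0,40,0],"grip": 0.35},{"dp": [0,40,0],"grip": 0.35}]'

```text
$.deltas[3]: bad value
```

Call:
arm_command --deltas '[{"dp": [0,40,0],"grip": 0.35},{"dp": [0,40,0],"grip": 0.35},{"dp": [0,40,0],"grip": 0.35},{"dp": [0,40,0],"grip": 0.35},{"dp": [0,40,0],"grip": 0.35}]'

```text
$.deltas[0]: bad value
```

Call:
arm_command --deltas '[{"dp": [0,40,0],"grip": 0.35},{"dp": [0,40,0],"grip": 0.35},{"dp": [0,40,0],"grip": 0.35},{"dp": [0,40,0],"grip": 0.35},{"dp": [0,0,0],"grip": 0.35}]'

```text
$.deltas[0]: bad value
```

```bash
python3 - <<'E'
from h import *
plan(461,-321,51,1)
E
```

```text
at [264.4 620.6 225.7] yaw -23.08 t 0.1 j [ 83.  21.   1.  -0. -70. -17.] F [-0.4  0.3 -0.2] gap 87.7
  tool shift now [550.  788.9 175.9] after spin [180.1 944.9 174.7] spin -24.1
```

All fields are needed in every row.

Call:
arm_command --deltas '[{"dp": [33,31,0],"spin": 0,"grip": 0.35},{"dp": [33,31,0],"spin": 0,"grip": 0.35},{"dp": [33,31,0],"spin": 0,"grip": 0.35},{"dp": [33,31,0],"spin": 0,"grip": 0.35},{"dp": [33,31,0],"spin": 0,"grip": 0.35}]' --grip_force 20

```text
time_s: 0.6
tool_pos: [0.3559, 0.4118, 0.2263]
eef_rot: [[0.92, -0.392, -0.0], [-0.392, -0.92, -0.0], [-0.0, 0.001, -1.0]]
contact_force: [1.3, -0.3, 0.8]
finger_gap: 0.0531
grasp_force: 0.0
```

Call:
arm_command --deltas '[{"dp": [33,31,0],"spin": 0,"grip": 0.35},{"dp": [33,31,0],"spin": 0,"grip": 0.35},{"dp": [33,31,0],"spin": 0,"grip": 0.35},{"dp": [33,31,0],"spin": 0,"grip": 0.35},{"dp": [33,31,0],"spin": 0,"grip": 0.35}]'

```text
time_s: 1.1
tool_pos: [0.4468, 0.2046, 0.2266]
eef_rot: [[0.92, -0.392, -0.0], [-0.392, -0.92, 0.0], [-0.0, -0.0, -1.0]]
contact_force: [0.6, 1.1, -0.0]
finger_gap: 0.0308
grasp_force: 0.0
```

Call:
arm_command --deltas '[{"dp": [0,0,0],"spin": -8,"grip": 0.35},{"dp": [0,0,0],"spin": -8,"grip": 0.35},{"dp": [0,0,0],"spin": -8,"grip": 0.35},{"dp": [0,40,0],"spin": 0,"grip": 0.35},{"dp": [0,40,0],"spin": 0,"grip": 0.35}]'

```text
time_s: 1.6
tool_pos: [0.4476, 0.1258, 0.2261]
eef_rot: [[1.0, 0.018, -0.001], [0.018, -1.0, -0.001], [-0.001, 0.001, -1.0]]
contact_force: [1.5, -1.1, -0.3]
finger_gap: 0.0307
grasp_force: 0.0
```

Call:
arm_command --deltas '[{"dp": [0,40,0],"spin": 0,"grip": 0.35},{"dp": [0,40,0],"spin": 0,"grip": 0.35},{"dp": [0,40,0],"spin": 0,"grip": 0.35},{"dp": [0,40,0],"spin": 0,"grip": 0.35},{"dp": [0,40,0],"spin": 0,"grip": 0.35}]'

```text
time_s: 2.1
tool_pos: [0.4507, -0.0751, 0.2266]
eef_rot: [[1.0, 0.016, 0.0], [0.016, -1.0, 0.0], [0.0, -0.0, -1.0]]
contact_force: [0.1, 0.1, 0.1]
finger_gap: 0.0305
grasp_force: 0.0
```

Call:
arm_command --deltas '[{"dp": [0,40,0],"spin": 0,"grip": 0.35},{"dp": [0,40,0],"spin": 0,"grip": 0.35},{"dp": [0,40,0],"spin": 0,"grip": 0.35},{"dp": [0,40,0],"spin": 0,"grip": 0.35},{"dp": [0,0,0],"spin": 0,"grip": 0.35}]'

```text
time_s: 2.6
tool_pos: [0.4531, -0.237, 0.2258]
eef_rot: [[1.0, 0.012, -0.002], [0.012, -1.0, -0.0], [-0.002, 0.0, -1.0]]
contact_force: [-0.3, 0.6, -1.0]
finger_gap: 0.0309
grasp_force: 0.0
```

```bash
python3 - <<'E'
from h import *
plan(461,-321,51,1)
E
```

```text
at [ 453.1 -237.   225.8] yaw 0.69 t 2.6 j [ -6.   5. -20.   0. -65.  96.] F [-0.3  0.6 -1. ] gap 30.9
  tool shift now [  7.2  84.  174.8] after spin [  6.5  84.1 174.8] spin -0.3
```

Call:
arm_command --deltas '[{"dp": [3,42,20],"spin": 0,"grip": 0.35},{"dp": [4,42,25],"spin": 0,"grip": 0.35},{"dp": [0,0,40],"spin": 0,"grip": 0.35},{"dp": [0,0,40],"spin": 0,"grip": 0.35},{"dp": [0,0,0],"spin": 0,"grip": 0.35}]'

```text
time_s: 3.1
tool_pos: [0.4581, -0.3159, 0.0963]
eef_rot: [[1.0, 0.014, -0.01], [0.014, -1.0, 0.004], [-0.01, -0.004, -1.0]]
contact_force: [-0.1, 0.8, -0.4]
finger_gap: 0.0307
grasp_force: 0.0
```

```bash
python3 - <<'E'
from h import *
plan(461,-321,51,1)
E
```

```text
at [ 458.1 -315.9   96.3] yaw 0.82 t 3.1 j [-14.  17. -24.  -0. -50. 105.] F [-0.1  0.8 -0.4] gap 30.7
  tool shift now [ 3.3  5.3 45.2] after spin [ 2.8  5.2 45.3] spin -0.2
```

Call:
arm_command --deltas '[{"dp": [0,0,15],"spin": 0,"grip": 0.35},{"dp": [0,0,15],"spin": 0,"grip": 0.35},{"dp": [0,0,0],"spin": 0,"grip": 0.35},{"dp": [0,0,0],"spin": 0,"grip": 0.35}]'

```text
time_s: 3.5
tool_pos: [0.463, -0.3173, 0.0732]
eef_rot: [[1.0, 0.017, 0.001], [0.017, -1.0, -0.001], [0.001, 0.001, -1.0]]
contact_force: [-0.4, 0.0, 0.6]
finger_gap: 0.0313
grasp_force: 0.0
```

```bash
python3 - <<'E'
from h import *
plan(461,-321,51,1)
E
```

```text
at [ 463.  -317.3   73.2] yaw 0.98 t 3.5 j [-14.  18. -25.   0. -47. 105.] F [-0.4  0.   0.6] gap 31.3
  tool shift now [-2.1  3.6 22.2] after spin [-2.1  3.6 22.2] spin -0.0
```

Call:
arm_command --deltas '[{"dp": [-2,3.5,0],"spin": 0,"grip": 0.35},{"dp": [0,0,11],"spin": 0,"grip": 0.35},{"dp": [0,0,11],"spin": 0,"grip": 0.35},{"dp": [0,0,0],"spin": 0,"grip": 0.35},{"dp": [0,0,0],"spin": 0,"grip": 0.35}]'

```text
time_s: 4.0
tool_pos: [0.4597, -0.3209, 0.049]
eef_rot: [[1.0, 0.016, -0.001], [0.016, -1.0, 0.0], [-0.001, -0.0, -1.0]]
contact_force: [0.4, -0.6, 0.3]
finger_gap: 0.0306
grasp_force: 0.0
```

```bash
python3 - <<'E'
from h import *
plan(461,-321,51,1)
E
```

```text
at [ 459.7 -320.9   49. ] yaw 0.92 t 4.0 j [-15.  20. -26.   0. -44. 106.] F [ 0.4 -0.6  0.3] gap 30.6
  tool shift now [ 1.3  0.1 -2.1] after spin [ 1.3  0.1 -2. ] spin -0.1
```

Call:
arm_command --deltas '[{"dp": [1,0,-2],"spin": 0,"grip": 0.35},{"dp": [0,0,0],"spin": 0,"grip": 0.0},{"dp": [0,0,0],"spin": 0,"grip": 0.0},{"dp": [0,0,0],"spin": 0,"grip": 0.0},{"dp": [0,0,0],"spin": 0,"grip": 0.0}]' --grip_force 30

```text
time_s: 4.5
tool_pos: [0.4614, -0.3218, 0.0519]
eef_rot: [[1.0, 0.017, 0.0], [0.017, -1.0, -0.001], [0.0, 0.001, -1.0]]
contact_force: [-0.8, -4.5, -0.3]
finger_gap: 0.0091
grasp_force: 30.0
```

Call:
arm_command --deltas '[{"dp": [0,0,0],"spin": 0,"grip": 0.0},{"dp": [0,0,0],"spin": 0,"grip": 0.0},{"dp": [0,0,0],"spin": 0,"grip": 0.0}]'

```text
time_s: 4.8
tool_pos: [0.4614, -0.3218, 0.0519]
eef_rot: [[1.0, 0.016, 0.001], [0.016, -1.0, -0.001], [0.0, 0.001, -1.0]]
contact_force: [-0.2, -6.2, -1.0]
finger_gap: 0.0087
grasp_force: 30.0
```

```bash
python3 - <<'E'
from h import *
plan(434.8,-49.5,150,-12.4)
E
```

```text
at [ 461.4 -321.8   51.9] yaw 0.93 t 4.8 j [-15.  20. -26.   0. -44. 106.] F [-0.2 -6.2 -1. ] gap 8.7
  tool shift now [ -22.1 -272.6  -98.4] after spin [ -84.4 -260.2  -98.1] spin 13.3
```

Call:
arm_command --deltas '[{"dp": [0,0,-15],"spin": 0,"grip": 0.0},{"dp": [0,0,-30],"spin": 0,"grip": 0.0},{"dp": [0,0,-40],"spin": 0,"grip": 0.0},{"dp": [0,0,-33],"spin": 0,"grip": 0.0},{"dp": [0,0,0],"spin": 0,"grip": 0.0}]'

```text
time_s: 5.3
tool_pos: [0.4637, -0.322, 0.1747]
eef_rot: [[1.0, 0.017, 0.008], [0.017, -1.0, -0.003], [0.008, 0.003, -1.0]]
contact_force: [-0.9, 0.6, -0.3]
finger_gap: 0.0088
grasp_force: 30.0
```

Call:
arm_command --deltas '[{"dp": [0,0,0],"spin": 7,"grip": 0.0},{"dp": [0,0,0],"spin": 6.3,"grip": 0.0},{"dp": [-13,-40,0],"spin": 0,"grip": 0.0},{"dp": [-13,-40,0],"spin": 0,"grip": 0.0},{"dp": [-13,-40,0],"spin": 0,"grip": 0.0}]'

```text
time_s: 5.8
tool_pos: [0.4479, -0.1942, 0.1688]
eef_rot: [[0.976, -0.216, -0.001], [-0.216, -0.976, 0.0], [-0.001, -0.0, -1.0]]
contact_force: [1.3, 0.9, -0.6]
finger_gap: 0.0088
grasp_force: 30.0
```

Call:
arm_command --deltas '[{"dp": [-13,-40,0],"spin": 0,"grip": 0.0},{"dp": [-13,-40,0],"spin": 0,"grip": 0.0},{"dp": [-10,-30,0],"spin": 0,"grip": 0.0},{"dp": [0,0,0],"spin": 0,"grip": 0.0},{"dp": [0,0,0],"spin": 0,"grip": 0.0}]'

```text
time_s: 6.3
tool_pos: [0.437, -0.0795, 0.1694]
eef_rot: [[0.977, -0.212, -0.0], [-0.212, -0.977, 0.0], [-0.0, -0.0, -1.0]]
contact_force: [-0.9, -0.4, 0.6]
finger_gap: 0.0091
grasp_force: 30.0
```

```bash
python3 - <<'E'
from h import *
plan(434.8,-49.5,155,-12.4)
for n in('scene','top'):
    im,d,P=cloud(n); np.savez(f'{n}1.npz',im=im,d=d,P=P)
    s=im[150:270,150:310] if n=='scene' else im[170:270,220:340]
    cv2.imwrite(f'pics/{n}1.png',cv2.resize(s,None,fx=4.5,fy=4.5,interpolation=cv2.INTER_CUBIC)[...,::-1])
E
```

```text
at [437.  -79.5 169.4] yaw -12.25 t 6.3 j [ 15.   1. -32.  -0. -57.  62.] F [-0.9 -0.4  0.6] gap 9.1
  tool shift now [ -8.5 -28.9  14.4] after spin [ -8.6 -28.9  14.4] spin 0.1
```

View pics/scene1.png

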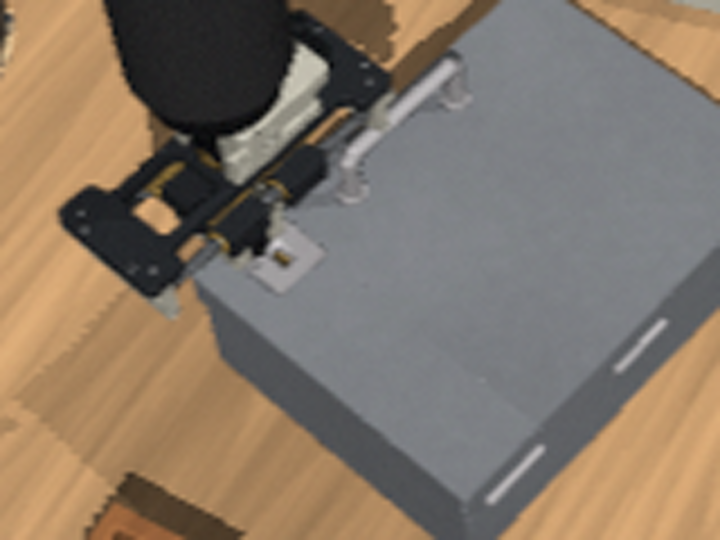

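The key is held upright above the lid, short of the plate; the slot shows at crop (283,257), i.e. scene pixel (212.9,207.1). I'll measure the plate outline precisely in both views of the initial pictures.

```bash
python3 - <<'E'
from h import *
for n,(u0,v0,u1,v1) in dict(scene=(200,196,224,219),top=(284,213,304,233)).items():
    im=np.load(f'{n}0.npz')['im']; g=im.astype(np.float32).mean(-1)
    G=cv2.resize(g[v0:v1,u0:u1],None,fx=8,fy=8,interpolation=cv2.INTER_CUBIC)
    hi=np.percentile(G,95); lid=g[200:215,225:240].mean() if n=='scene' else g[190:210,270:300].mean()
    m=(G>(hi+lid)/2).astype(np.uint8)
    cs,_=cv2.findContours(m,cv2.RETR_EXTERNAL,cv2.CHAIN_APPROX_NONE);c=max(cs,key=cv2.contourArea)
    px=(c[:,0].astype(float)+.5)/8-.5
    pts=np.array([ray(n,a+u0,b+v0,.113)[:2]*1000 for a,b in px],np.float32)
    M=cv2.moments(pts.reshape(-1,1,2)); print(n,lid,hi,'rect',cv2.minAreaRect(pts),'centroid',M['m10']/M['m00'],M['m01']/M['m00'])
    mm=np.zeros_like(m);cv2.drawContours(mm,[c],-1,1,-1); d=(mm>0)&(G<(hi+lid)/2-8); d=d&(cv2.erode(mm,np.ones((25,25)))>0)
    v,u=np.nonzero(d); print(' slot',len(u)/64,ray(n,(u.mean()+.5)/8-.5+u0,(v.mean()+.5)/8-.5+v0,.112) if len(u) else '')
    # calibration check: caddy top centre & key head
E
```

```text
scene 118.096306 144.32988 rect ((434.3067321777344, -51.095218658447266), (41.14889907836914, 41.713233947753906), 78.76618194580078) centroid 434.5490445833116 -51.58608972597845
 slot 17.46875 [ 0.43635065 -0.05325613  0.112     ]
top 126.41333 153.6653 rect ((434.35272216796875, -50.36526870727539), (39.731868743896484, 40.58810043334961), 77.28187561035156) centroid 434.28995598154864 -50.370715359649
 slot 21.046875 [ 0.43409907 -0.05019318  0.112     ]
```

Call:
arm_command --deltas '[{"dp": [-4,-13,5],"spin": 0,"grip": 0.0},{"dp": [-4,-14,5],"spin": 0,"grip": 0.0},{"dp": [0,0,10],"spin": 0,"grip": 0.0},{"dp": [0,0,0],"spin": 0,"grip": 0.0},{"dp": [0,0,0],"spin": 0,"grip": 0.0}]'

```text
time_s: 6.9
tool_pos: [0.435, -0.053, 0.1492]
eef_rot: [[0.977, -0.215, -0.001], [-0.215, -0.977, -0.001], [-0.001, 0.001, -1.0]]
contact_force: [-0.4, 0.1, -0.0]
finger_gap: 0.0089
grasp_force: 30.0
```

```bash
python3 - <<'E'
from h import *
plan(435.1,-51,140,-12.2)
E
```

```text
at [435.  -53.  149.2] yaw -12.43 t 6.9 j [ 19.   2. -34.   0. -54.  59.] F [-0.4  0.1 -0. ] gap 8.9
  tool shift now [-0.3 -2.   9.2] after spin [-0.3 -2.   9.2] spin -0.2
```

Descend in small steps, watching the force.

Call:
arm_command --deltas '[{"dp": [0,-2,4],"spin": 0,"grip": 0.0},{"dp": [0,0,4],"spin": 0,"grip": 0.0},{"dp": [0,0,3],"spin": 0,"grip": 0.0},{"dp": [0,0,2],"spin": 0,"grip": 0.0},{"dp": [0,0,0],"spin": 0,"grip": 0.0}]'

```text
time_s: 7.4
tool_pos: [0.4354, -0.0502, 0.1363]
eef_rot: [[0.977, -0.214, -0.001], [-0.214, -0.977, -0.0], [-0.001, 0.0, -1.0]]
contact_force: [-0.3, -0.2, -0.9]
finger_gap: 0.0092
grasp_force: 30.0
```

```bash
python3 - <<'E'
from h import *
plan(435.1,-51,119.5,-12.2)
E
```

```text
at [435.4 -50.2 136.3] yaw -12.38 t 7.4 j [ 19.   3. -35.  -0. -52.  58.] F [-0.3 -0.2 -0.9] gap 9.2
  tool shift now [-0.1  0.8 16.8] after spin [-0.1  0.8 16.8] spin -0.2
```

Call:
arm_command --deltas '[{"dp": [0,0.5,2],"spin": 0,"grip": 0.0},{"dp": [0,0,2],"spin": 0,"grip": 0.0},{"dp": [0,0,2],"spin": 0,"grip": 0.0},{"dp": [0,0,0],"spin": 0,"grip": 0.0}]'

```text
time_s: 7.8
tool_pos: [0.4353, -0.0507, 0.1303]
eef_rot: [[0.977, -0.214, -0.0], [-0.214, -0.977, -0.0], [-0.0, 0.0, -1.0]]
contact_force: [0.1, 0.1, -0.3]
finger_gap: 0.0087
grasp_force: 30.0
```

Call:
arm_command --deltas '[{"dp": [0,0,2],"spin": 0,"grip": 0.0},{"dp": [0,0,2],"spin": 0,"grip": 0.0},{"dp": [0,0,0],"spin": 0,"grip": 0.0}]'

```text
time_s: 8.1
tool_pos: [0.4353, -0.0507, 0.1263]
eef_rot: [[0.977, -0.214, -0.0], [-0.214, -0.977, -0.0], [-0.0, 0.0, -1.0]]
contact_force: [0.9, 1.4, -0.3]
finger_gap: 0.0086
grasp_force: 30.0
```

Call:
arm_command --deltas '[{"dp": [0,0,2],"spin": 0,"grip": 0.0},{"dp": [0,0,2],"spin": 0,"grip": 0.0},{"dp": [0,0,1],"spin": 0,"grip": 0.0},{"dp": [0,0,1],"spin": 0,"grip": 0.0},{"dp": [0,0,0],"spin": 0,"grip": 0.0}]'

```text
time_s: 8.6
tool_pos: [0.4354, -0.0507, 0.1204]
eef_rot: [[0.977, -0.214, -0.0], [-0.214, -0.977, -0.0], [-0.0, 0.0, -1.0]]
contact_force: [0.3, 0.5, -0.2]
finger_gap: 0.0088
grasp_force: 30.0
```

Call:
arm_command --deltas '[{"dp": [0,0,1],"spin": 0,"grip": 0.0},{"dp": [0,0,0],"spin": 0,"grip": 0.0}]'

```text
time_s: 8.8
tool_pos: [0.4356, -0.0506, 0.1198]
eef_rot: [[0.977, -0.214, 0.0], [-0.214, -0.977, -0.0], [0.0, -0.0, -1.0]]
contact_force: [-0.5, -0.4, 2.5]
finger_gap: 0.009
grasp_force: 30.0
```

Call:
arm_command --deltas '[{"dp": [0,0,1],"spin": 0,"grip": 0.0},{"dp": [0,0,0.5],"spin": 0,"grip": 0.0},{"dp": [0,0,0],"spin": 0,"grip": 0.0},{"dp": [0,0,0],"spin": 0,"grip": 0.0},{"dp": [0,0,0],"spin": 0,"grip": 0.0}]'

```text
time_s: 9.3
tool_pos: [0.4357, -0.0507, 0.1196]
eef_rot: [[0.977, -0.214, 0.001], [-0.214, -0.977, -0.0], [0.001, 0.0, -1.0]]
contact_force: [-7.3, 1.8, 19.8]
finger_gap: 0.0091
grasp_force: 30.0
```

Call:
arm_command --deltas '[{"dp": [0,0,-1],"spin": 0,"grip": 0.0},{"dp": [0,0,0],"spin": 6,"grip": 0.0},{"dp": [0,0,0],"spin": 6,"grip": 0.0},{"dp": [0,0,0],"spin": 6,"grip": 0.0},{"dp": [0,0,0],"spin": 6,"grip": 0.0}]' --grip_force 45

```text
time_s: 9.8
tool_pos: [0.4353, -0.0514, 0.1197]
eef_rot: [[0.803, -0.596, -0.0], [-0.596, -0.803, -0.001], [0.0, 0.001, -1.0]]
contact_force: [-2.1, -3.8, 8.7]
finger_gap: 0.0088
grasp_force: 45.0
```

```bash
python3 - <<'E'
from h import *
plan(435.1,-51,119.5,-12.2); print(env.read_state()['wrist_torque'])
E
```

```text
at [435.3 -51.4 119.7] yaw -36.59 t 9.8 j [ 19.   4. -37.   0. -49.  34.] F [-2.1 -3.8  8.7] gap 8.8
  tool shift now [-0.4 -0.2  0.2] after spin [-0.3 -0.3  0.2] spin -24.4
[-1.35625476  1.2830232   0.06955081]
```

Turning cleanly at 0.07 N m. I'll continue to about 100 degrees in total.

Call:
arm_command --deltas '[{"dp": [0,0,0],"spin": 7,"grip": 0.0},{"dp": [0,0,0],"spin": 7,"grip": 0.0},{"dp": [0,0,0],"spin": 7,"grip": 0.0},{"dp": [0,0,0],"spin": 7,"grip": 0.0},{"dp": [0,0,0],"spin": 7,"grip": 0.0}]'

```text
time_s: 10.3
tool_pos: [0.4347, -0.0517, 0.1196]
eef_rot: [[0.315, -0.949, -0.002], [-0.949, -0.315, -0.002], [0.001, 0.002, -1.0]]
contact_force: [-5.2, -4.6, 11.5]
finger_gap: 0.0085
grasp_force: 45.0
```

Call:
arm_command --deltas '[{"dp": [0,0,0],"spin": 7,"grip": 0.0},{"dp": [0,0,0],"spin": 7,"grip": 0.0},{"dp": [0,0,0],"spin": 7,"grip": 0.0},{"dp": [0,0,0],"spin": 7,"grip": 0.0},{"dp": [0,0,0],"spin": 4,"grip": 0.0}]'

```text
time_s: 10.8
tool_pos: [0.4342, -0.0517, 0.1197]
eef_rot: [[-0.236, -0.972, -0.002], [-0.972, 0.236, -0.002], [0.002, 0.002, -1.0]]
contact_force: [-7.7, -2.5, 13.2]
finger_gap: 0.0088
grasp_force: 45.0
```

```bash
python3 - <<'E'
from h import *
plan(435.1,-51,119.5,-12.2); print(env.read_state()['wrist_torque'])
E
```

```text
at [434.2 -51.7 119.7] yaw -103.62 t 10.8 j [ 19.   4. -37.   0. -50. -33.] F [-7.7 -2.5 13.2] gap 8.8
  tool shift now [-0.9 -0.7  0.1] after spin [ 0.7 -0.9  0.2] spin -91.4
[-1.06390424  2.85152596  0.10797417]
```

Call:
arm_command --deltas '[{"dp": [0,0,0],"spin": 5,"grip": 0.0},{"dp": [0,0,0],"spin": 4,"grip": 0.0},{"dp": [0,0,0],"spin": 3,"grip": 0.0},{"dp": [0,0,0],"spin": 0,"grip": 0.0},{"dp": [0,0,0],"spin": 0,"grip": 0.0}]'

```text
time_s: 11.3
tool_pos: [0.4339, -0.0516, 0.1196]
eef_rot: [[-0.428, -0.904, -0.003], [-0.904, 0.428, -0.002], [0.003, 0.002, -1.0]]
contact_force: [-8.4, -2.3, 14.3]
finger_gap: 0.0089
grasp_force: 45.0
```

```bash
python3 - <<'E'
from h import *
plan(435.1,-51,119.5,-12.2); print(env.read_state()['wrist_torque'])
E
```

```text
at [433.9 -51.6 119.6] yaw -115.37 t 11.3 j [ 19.   4. -37.   0. -50. -45.] F [-8.4 -2.3 14.3] gap 8.9
  tool shift now [-1.1 -0.8  0.1] after spin [ 1.  -0.9  0.1] spin -103.2
[-0.71966879  3.24504316  0.06344627]
```

Call:
arm_command --deltas '[{"dp": [0,0,0],"spin": 4,"grip": 0.0},{"dp": [0,0,0],"spin": 3,"grip": 0.0},{"dp": [0,0,0],"spin": 0,"grip": 0.0},{"dp": [0,0,0],"spin": 0,"grip": 0.0}]'

```text
time_s: 11.7
tool_pos: [0.4338, -0.0515, 0.1196]
eef_rot: [[-0.535, -0.845, -0.003], [-0.845, 0.535, -0.001], [0.003, 0.002, -1.0]]
contact_force: [-9.5, -1.4, 15.3]
finger_gap: 0.0089
grasp_force: 45.0
```

```bash
python3 - <<'E'
from h import *
plan(435.1,-51,119.5,-12.2); print(env.read_state()['wrist_torque'])
E
```

```text
at [433.8 -51.5 119.6] yaw -122.35 t 11.7 j [ 19.   4. -37.   0. -50. -52.] F [-9.5 -1.4 15.3] gap 8.9
  tool shift now [-1.1 -0.9  0.1] after spin [ 1.2 -0.7  0.1] spin -110.2
[-0.10046436  3.7023534   0.29692611]
```

Call:
arm_command --deltas '[{"dp": [0,0,-0.5],"spin": -3,"grip": 0.0},{"dp": [0,0,0],"spin": 0,"grip": 0.4},{"dp": [0,0,0],"spin": 0,"grip": 0.4},{"dp": [0,0,0],"spin": 0,"grip": 0.4},{"dp": [0,0,-10],"spin": 0,"grip": 0.4}]'

```text
time_s: 12.2
tool_pos: [0.4348, -0.0508, 0.1289]
eef_rot: [[-0.491, -0.871, -0.002], [-0.871, 0.491, -0.0], [0.001, 0.002, -1.0]]
contact_force: [0.4, 0.0, 0.8]
finger_gap: 0.033
grasp_force: 0.0
```

Call:
arm_command --deltas '[{"dp": [0,0,-40],"spin": 0,"grip": 0.4},{"dp": [0,0,-40],"spin": 0,"grip": 0.4},{"dp": [0,0,0],"spin": -8,"grip": 0.5},{"dp": [0,0,0],"spin": -8,"grip": 0.5},{"dp": [0,0,0],"spin": -1,"grip": 0.5}]'

```text
time_s: 12.7
tool_pos: [0.4358, -0.0506, 0.2105]
eef_rot: [[-0.212, -0.977, 0.001], [-0.977, 0.212, 0.0], [-0.001, -0.001, -1.0]]
contact_force: [0.7, 0.1, -0.8]
finger_gap: 0.0433
grasp_force: 0.0
```

```bash
python3 - <<'E'
from h import *
plan(459.3,61.9,133,-102.2)
for n in('scene','top'):
    im,d,P=cloud(n); np.savez(f'{n}2.npz',im=im,d=d,P=P)
    s=im[150:250,150:290] if n=='scene' else im[170:270,220:340]
    cv2.imwrite(f'pics/{n}2.png',cv2.resize(s,None,fx=5,fy=5,interpolation=cv2.INTER_CUBIC)[...,::-1])
E
```

```text
at [435.8 -50.6 210.5] yaw -102.24 t 12.7 j [ 19.  -2. -29.   0. -63. -32.] F [ 0.7  0.1 -0.8] gap 43.3
  tool shift now [-114.8    0.9   77.6] after spin [-114.9    0.8   77.5] spin -0.0
```

View pics/scene2.png

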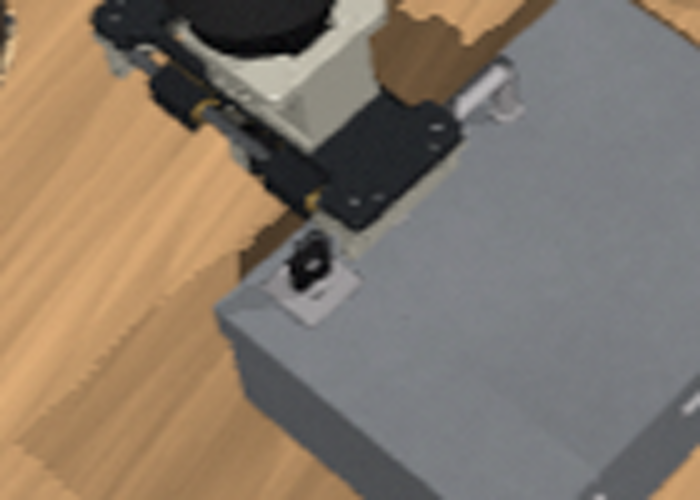

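The key stands upright in the lock (crop about (310,265)) with its head now along the lid's y, so it is turned. Next, the handle.

Call:
arm_command --deltas '[{"dp": [-38,0,0],"spin": 0,"grip": 0.5},{"dp": [-38,0,0],"spin": 0,"grip": 0.5},{"dp": [-38,1,20],"spin": 0,"grip": 0.5},{"dp": [0,0,10],"spin": 0,"grip": 0.5},{"dp": [0,0,0],"spin": 0,"grip": 0.5}]'

```text
time_s: 13.3
tool_pos: [0.4579, 0.0611, 0.1779]
eef_rot: [[-0.215, -0.977, -0.004], [-0.977, 0.215, -0.002], [0.002, 0.003, -1.0]]
contact_force: [-0.0, -0.2, -0.7]
finger_gap: 0.0436
grasp_force: 0.0
```

Call:
arm_command --deltas '[{"dp": [0,0,10],"spin": 0,"grip": 0.5},{"dp": [0,0,0],"spin": 0,"grip": 0.5}]'

```text
time_s: 13.5
tool_pos: [0.4583, 0.06, 0.1687]
eef_rot: [[-0.216, -0.976, -0.001], [-0.976, 0.216, -0.001], [0.001, 0.001, -1.0]]
contact_force: [-0.0, -0.3, 0.0]
finger_gap: 0.0437
grasp_force: 0.0
```

```bash
python3 - <<'E'
from h import *
plan(459.3,61.9,133,-102.2)
E
```

```text
at [458.3  60.  168.7] yaw -102.5 t 13.5 j [ 32.   3. -30.  -0. -57. -44.] F [-0.  -0.3  0. ] gap 43.7
  tool shift now [-2.1 -0.6 35.7] after spin [-2.1 -0.6 35.7] spin -0.3
```

Call:
arm_command --deltas '[{"dp": [-2,-0.5,12],"spin": 0,"grip": 0.5},{"dp": [0,0,12],"spin": 0,"grip": 0.5},{"dp": [0,0,11],"spin": 0,"grip": 0.5},{"dp": [0,0,0],"spin": 0,"grip": 0.5},{"dp": [0,0,0],"spin": 0,"grip": 0.3}]' --grip_force 30

```text
time_s: 14.0
tool_pos: [0.4599, 0.0625, 0.1345]
eef_rot: [[-0.215, -0.977, -0.0], [-0.977, 0.215, -0.0], [0.001, 0.0, -1.0]]
contact_force: [-0.2, 0.4, 0.7]
finger_gap: 0.04
grasp_force: 0.0
```

Call:
arm_command --deltas '[{"dp": [0,0,0],"spin": 0,"grip": 0.0},{"dp": [0,0,0],"spin": 0,"grip": 0.0},{"dp": [0,0,0],"spin": 0,"grip": 0.0},{"dp": [0,0,0],"spin": 0,"grip": 0.0},{"dp": [0,0,0],"spin": 0,"grip": 0.0}]'

```text
time_s: 14.5
tool_pos: [0.4591, 0.063, 0.1347]
eef_rot: [[-0.215, -0.977, -0.001], [-0.977, 0.215, 0.0], [-0.0, 0.001, -1.0]]
contact_force: [-5.0, 2.4, 4.3]
finger_gap: 0.0111
grasp_force: 30.0
```

```bash
python3 - <<'E'
from h import *
plan(459.3,61.9,133,-102.2)
# arc increments
v=np.array([-200,72.])
f=lambda a:np.array([v[0]*np.cos(a)+v[1]*np.sin(a),-v[0]*np.sin(a)+v[1]*np.cos(a)])
A=np.radians(np.arange(0,60.1,4)); p=np.array([f(a) for a in A]); print(np.round(np.diff(p,axis=0),1).tolist()); print(p[-1]-p[0])
E
```

```text
at [459.1  63.  134.7] yaw -102.39 t 14.5 j [ 32.   5. -32.  -0. -52. -45.] F [-5.   2.4  4.3] gap 11.1
  tool shift now [ 1.  -0.4  1.7] after spin [ 1.  -0.4  1.7] spin -0.2
[[5.5, 13.8], [6.5, 13.4], [7.4, 12.9], [8.3, 12.3], [9.1, 11.7], [9.9, 11.1], [10.6, 10.3], [11.3, 9.6], [12.0, 8.8], [12.6, 7.9], [13.1, 7.0], [13.5, 6.1], [13.9, 5.1], [14.2, 4.1], [14.5, 3.1]]
[162.35382907 137.20508076]
```

Call:
arm_command --deltas '[{"dp": [0,-1.5,-4],"spin": 0,"grip": 0.0},{"dp": [0,-2,-5],"spin": 0,"grip": 0.0},{"dp": [0,-2,-5],"spin": 0,"grip": 0.0},{"dp": [0,0,0],"spin": 0,"grip": 0.0}]'

```text
time_s: 14.9
tool_pos: [0.4642, 0.0618, 0.1483]
eef_rot: [[-0.215, -0.977, -0.002], [-0.977, 0.215, 0.001], [-0.0, 0.002, -1.0]]
contact_force: [-3.4, 4.9, -6.0]
finger_gap: 0.0108
grasp_force: 30.0
```

```bash
python3 - <<'E'
from h import *
plan(459.3,61.9,133,-102.2);print(env.read_state()['wrist_torque'])
E
```

```text
at [464.2  61.8 148.3] yaw -102.42 t 14.9 j [ 32.   5. -31.  -0. -54. -44.] F [-3.4  4.9 -6. ] gap 10.8
  tool shift now [ 1.   4.8 15.3] after spin [ 1.   4.8 15.3] spin -0.2
[ 1.88529941  1.4571536  -0.03034071]
```

The pull is 6 N, which is the lid's weight, so it is unlocked. I continue along the arc.

Call:
arm_command --deltas '[{"dp": [0,-3.2,-6.7],"spin": 0,"grip": 0.0},{"dp": [0,-3.3,-6.7],"spin": 0,"grip": 0.0},{"dp": [0,-3.7,-6.5],"spin": 0,"grip": 0.0},{"dp": [0,-3.7,-6.4],"spin": 0,"grip": 0.0},{"dp": [0,-4.1,-6.2],"spin": 0,"grip": 0.0}]'

```text
time_s: 15.4
tool_pos: [0.4806, 0.0581, 0.1803]
eef_rot: [[-0.215, -0.977, -0.005], [-0.977, 0.215, 0.001], [0.0, 0.005, -1.0]]
contact_force: [-8.6, 7.3, -0.5]
finger_gap: 0.0111
grasp_force: 30.0
```

Call:
arm_command --deltas '[{"dp": [0,-4.2,-6.1],"spin": 0,"grip": 0.0},{"dp": [0,-4.5,-5.9],"spin": 0,"grip": 0.0},{"dp": [0,-4.6,-5.8],"spin": 0,"grip": 0.0},{"dp": [0,-4.9,-5.6],"spin": 0,"grip": 0.0},{"dp": [0,-5,-5.5],"spin": 0,"grip": 0.0}]'

```text
time_s: 15.9
tool_pos: [0.5024, 0.0534, 0.2096]
eef_rot: [[-0.215, -0.977, -0.006], [-0.977, 0.215, 0.001], [0.0, 0.006, -1.0]]
contact_force: [-14.8, 8.9, 7.1]
finger_gap: 0.0107
grasp_force: 30.0
```

```bash
python3 - <<'E'
from h import *
plan(459.1,63,134.7,-102.2);print(env.read_state()['wrist_torque'])
E
```

```text
at [502.4  53.4 209.6] yaw -102.4 t 15.9 j [ 28.   5. -21.  -0. -63. -40.] F [-14.8   8.9   7.1] gap 10.7
  tool shift now [-0.1 43.9 75.2] after spin [-0.2 44.4 74.9] spin -0.2
[ 3.49470968  5.73545285 -0.01005054]
```

Call:
arm_command --deltas '[{"dp": [-0.4,-4.5,-6],"spin": 0,"grip": 0.0},{"dp": [0,-4.7,-5.6],"spin": 0,"grip": 0.0},{"dp": [0,-5.4,-5.1],"spin": 0,"grip": 0.0},{"dp": [0,-5.6,-4.9],"spin": 0,"grip": 0.0},{"dp": [0,-5.8,-4.5],"spin": 0,"grip": 0.0}]'

```text
time_s: 16.4
tool_pos: [0.5297, 0.0475, 0.2359]
eef_rot: [[-0.215, -0.977, -0.003], [-0.977, 0.215, -0.0], [0.001, 0.003, -1.0]]
contact_force: [-7.6, 4.2, 1.0]
finger_gap: 0.011
grasp_force: 30.0
```

Call:
arm_command --deltas '[{"dp": [0,-6,-4.4],"spin": 0,"grip": 0.0},{"dp": [0,-6.2,-4],"spin": 0,"grip": 0.0},{"dp": [0,-6.3,-3.9],"spin": 0,"grip": 0.0},{"dp": [0,0,0],"spin": 0,"grip": 0.0}]'

```text
time_s: 16.8
tool_pos: [0.5487, 0.0434, 0.2495]
eef_rot: [[-0.214, -0.977, -0.001], [-0.977, 0.214, -0.0], [0.001, 0.001, -1.0]]
contact_force: [-9.5, 2.9, 7.0]
finger_gap: 0.0108
grasp_force: 30.0
```

```bash
python3 - <<'E'
from h import *
plan(459.1,63,134.7,-102.2);print(env.read_state()['wrist_torque'])
E
```

```text
at [548.7  43.4 249.5] yaw -102.38 t 16.8 j [ 25.   8. -13.  -0. -69. -37.] F [-9.5  2.9  7. ] gap 10.8
  tool shift now [ -0.   91.6 114.9] after spin [ -0.3  91.8 114.8] spin -0.2
[ 1.3173016   3.30878336 -0.04064783]
```

Call:
arm_command --deltas '[{"dp": [0,-6,-3.8],"spin": 0,"grip": 0.0},{"dp": [0,-6.2,-3.5],"spin": 0,"grip": 0.0},{"dp": [0,-6.7,-3.1],"spin": 0,"grip": 0.0},{"dp": [0,-6.8,-3],"spin": 0,"grip": 0.0},{"dp": [0,-6.9,-2.6],"spin": 0,"grip": 0.0}]'

```text
time_s: 17.3
tool_pos: [0.5805, 0.0363, 0.2658]
eef_rot: [[-0.214, -0.977, -0.001], [-0.977, 0.214, -0.0], [0.0, 0.0, -1.0]]
contact_force: [-7.9, 2.4, 8.3]
finger_gap: 0.0107
grasp_force: 30.0
```

Call:
arm_command --deltas '[{"dp": [0,-7,-2.5],"spin": 0,"grip": 0.0},{"dp": [0,-7.1,-2.1],"spin": 0,"grip": 0.0},{"dp": [0,-7.1,-2],"spin": 0,"grip": 0.0},{"dp": [0,0,0],"spin": 0,"grip": 0.0},{"dp": [0,0,0],"spin": 0,"grip": 0.0}]'

```text
time_s: 17.8
tool_pos: [0.6017, 0.0316, 0.2721]
eef_rot: [[-0.214, -0.977, 0.0], [-0.977, 0.214, -0.001], [0.0, -0.001, -1.0]]
contact_force: [-4.7, 0.8, 4.2]
finger_gap: 0.0107
grasp_force: 30.0
```

```bash
python3 - <<'E'
from h import *
plan(459.1,63,134.7,-102.2);print(env.read_state()['wrist_torque'])
for n in('scene','top'):
    im,d,P=cloud(n); np.savez(f'{n}3.npz',im=im,d=d,P=P)
    cv2.imwrite(f'pics/{n}3.png',cv2.resize(im[100:290,130:370],None,fx=3,fy=3,interpolation=cv2.INTER_CUBIC)[...,::-1])
E
```

```text
at [601.7  31.6 272.1] yaw -102.38 t 17.8 j [ 22.  12.  -5.   0. -73. -34.] F [-4.7  0.8  4.2] gap 10.7
  tool shift now [-1.000e-01  1.461e+02  1.373e+02] after spin [ -0.5 146.1 137.4] spin -0.2
[0.57078207 1.66233522 0.03701876]
```

View pics/scene3.png

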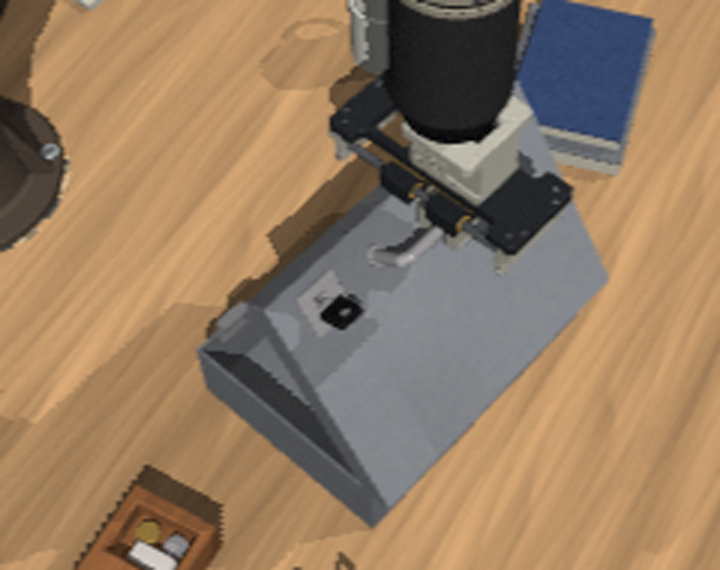

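The lid stands raised with the handle between the fingers at crop (420,240), and the key is in the lock at (340,312). I'll measure the lid angle from depth.

```bash
cat > ang.py <<'E'
from h import *
def ang(n,f):
    z=np.load(f);P=z['P'];im=z['im'].astype(int)
    a=np.radians(-12.2);ex=np.array([np.cos(a),np.sin(a)]);c=np.array([542.5,45.5])/1000
    Q=P.reshape(-1,3);I=im.reshape(-1,3);q=Q[:,:2]-c;bx=q@ex;by=q@np.array([-ex[1],ex[0]])
    m=(z['d'].ravel()>0)&(abs(by)<.155)&(bx>-.05)&(bx<.125)&(Q[:,2]>.12)&(Q[:,2]<.33)&(I.max(1)-I.min(1)<25)
    if n=='scene': m&=(by<-.06)|(by>.12)
    X=np.c_[bx[m],by[m],Q[m,2]]
    rng=np.random.default_rng(0);best=0
    for _ in range(300):
        s=X[rng.choice(len(X),3,False)];nn=np.cross(s[1]-s[0],s[2]-s[0]);l=np.linalg.norm(nn)
        if l<1e-5: continue
        nn/=l; inl=abs((X-s[0])@nn)<.003
        if inl.sum()>best and abs(nn[1])<.1: best=inl.sum();bi=inl
    Y=X[bi];_,_,V=np.linalg.svd(Y-Y.mean(0),full_matrices=False);nn=V[2]*np.sign(V[2][2])
    print(n,len(X),best,'normal',np.round(nn,3),'angle',np.degrees(np.arctan2(nn[0],nn[2])))
E
python3 - <<'E'
from ang import *
for n in('scene','top'): ang(n,f'{n}3.npz')
E
```

```text
scene 2787 2207 normal [ 0.825 -0.001  0.565] angle 55.597882904037725
top 2136 1326 normal [0.826 0.001 0.564] angle 55.65170262228516
```

Call:
arm_command --deltas '[{"dp": [0,-5,-1.4],"spin": 0,"grip": 0.0},{"dp": [0,-5,-1.2],"spin": 0,"grip": 0.0},{"dp": [0,-5,-0.9],"spin": 0,"grip": 0.0},{"dp": [0,0,0],"spin": 0,"grip": 0.0},{"dp": [0,0,0],"spin": 0,"grip": 0.0}]'

```text
time_s: 18.4
tool_pos: [0.6167, 0.0283, 0.2754]
eef_rot: [[-0.214, -0.977, 0.001], [-0.977, 0.214, -0.001], [0.001, -0.001, -1.0]]
contact_force: [-4.2, 1.0, 6.4]
finger_gap: 0.0109
grasp_force: 30.0
```

Call:
arm_command --deltas '[{"dp": [0,0,0],"spin": 0,"grip": 0.0},{"dp": [0,0,0],"spin": 0,"grip": 0.0},{"dp": [0,0,0],"spin": 0,"grip": 0.0},{"dp": [0,0,0],"spin": 0,"grip": 0.0},{"dp": [0,0,0],"spin": 0,"grip": 0.0}]'

```text
time_s: 18.9
tool_pos: [0.6166, 0.0283, 0.2753]
eef_rot: [[-0.214, -0.977, 0.001], [-0.977, 0.214, -0.001], [0.001, -0.001, -1.0]]
contact_force: [-4.2, -1.1, 6.2]
finger_gap: 0.011
grasp_force: 30.0
```

```bash
python3 - <<'E'
from ang import *
plan(459.1,63,134.7,-102.2);s=env.read_state();print(s['wrist_torque'],s['grasp_force'],s['dq'])
for k in (4,5):
  for n in('scene','top'):
    im,d,P=cloud(n); np.savez(f'{n}{k}.npz',im=im,d=d,P=P); ang(n,f'{n}{k}.npz')
cv2.imwrite('pics/top4.png',cv2.resize(im[120:270,100:340],None,fx=3,fy=3,interpolation=cv2.INTER_CUBIC)[...,::-1])
E
```

```text
at [616.6  28.3 275.3] yaw -102.38 t 18.9 j [ 21.  14.  -3.   0. -74. -33.] F [-4.2 -1.1  6.2] gap 11.0
  tool shift now [ -0.2 161.4 140.5] after spin [ -0.6 161.2 140.6] spin -0.2
[ 0.03244537  1.66039328 -0.01074776] 30.001336634159088 [ 0.00041269  0.02369238 -0.04199994 -0.04250875 -0.0318716  -0.00596049]
scene 2604 2044 normal [ 0.864 -0.003  0.504] angle 59.72805064555303
top 1990 1185 normal [0.864 0.    0.504] angle 59.74323189561256
scene 2611 2021 normal [ 0.866 -0.     0.5  ] angle 59.9725710635682
top 1979 1154 normal [0.865 0.001 0.502] angle 59.83514300210161
```

View pics/top4.png

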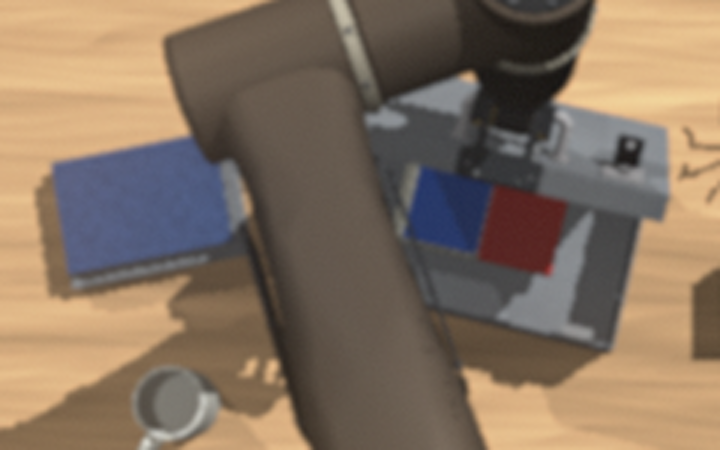

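The top view shows the lid up at 59.9 degrees, with the key in its lock at (628,152). The mug and books are undisturbed and the arm is at rest, so I hand in.

```bash
python3 -c "
from bench import env
print(env.finish_job())"
```

```text
the job is handed in; nothing more can be done
None
```

I handed the job in with the key home and turned clockwise to its stop, and the arm holding the lid by its bar handle at about 60 degrees (59.9 measured); the mug and books look unmoved, I didn't re-check the plant, and no verdict came back.

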